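Put the puzzle away and hold the games chest open

ROBOT

A 6-joint arm with a two-finger parallel gripper is mounted at the origin on the work surface. World frame = base frame: x ahead of the robot, y to its left, z up, the work surface at z = 0. Lengths are in m, angles in rad, forces in N, time in s.
With the tool pointing down it reaches from about 0.375 to 0.975 m from the base axis. Payload 3.8 kg.
Tool frame: the origin (TCP) lies midway between the tips of the shut fingers; the grasp point (between the pads) lies 19 mm behind it; z points along the fingers, y is the line along which they close (so a half turn about z gives the same grasp; the last joint's range is limited). The gripper opens to 85 mm and grips with 20 to 120 N. Pads are 22 mm wide; open, the fingers measure 114 mm over their backs; the gripper's body (76 mm by 85 mm) begins 54 mm behind the grasp point. The pads swing forward as they close: fully open they stand 13 mm farther back than shut.
Start: joints at [-1.306, 0.264, 1.604, -0, 1.274, -0.037], TCP at [0.201, -0.644, 0.231] pointing down, gripper open.
Joint ranges: [-2.63, 2.63], [-0.94, 2.18], [0.31, 2.57], [-1.31, 4.45], [0, 2.66], [-2.55, 2.55]. Speed limits (rad/s): [2.57, 2.57, 3.14, 3.14, 3.14, 3.14].

INTERFACE

Orientations are given as a rotation vector (axis times angle).
In Python, from workcell import bot gives the robot as it stands.
- The arm moves only by the tool servo_tool, never from a script. Its argument "series" is a list of rows, each a list of 7 numbers: the shift along the world's x, y, z in units of 0.15 m (1.0 is 0.15 m), then the turn, a rotation vector about the world's x, y, z in units of 180 degrees (1.0 is 180 degrees), then the closure, from 0 (fully open) to 1 (shut). A call has 1 to 20 rows; each row is the pose to reach, as a shift and turn from the pose commanded when the call began, turning the shorter way round; what a row does not reach only later rows make up. A row lasts 1/10 s, in which the tool goes at most 50 mm and 8.59 degrees, less where a joint would pass 70% of its speed; a pose out of reach is approached as far as the arm can. A call with a number of a shift or a turn outside -1 to 1 is refused whole. A call with a gripper value outside its range is refused whole. The fingers move at their own pace and stop on an object; "newtons" is the grip in N (left out, the last holds). Time passes only in rows, so rows that repeat a pose let the fingers close. It gives the time, the measured TCP pose, the force, the opening and the grip force at its end, in the units of the state.
- bot.read_state(): the state, without advancing time (a new reading comes with each control period).
- bot.read_camera(name): name is "scene" or "top"; returns the picture (480x640x3 uint8, red, green, blue); there is no depth.
- bot.camera_info(name): a dict with "vertical_fov" (degrees; the focal length in pixels is half the picture's height over the tangent of half this angle, whatever the lens; pixels are square), "cx", "cy" (the principal point, pixels), "R" (3x3) and "t" (3): a world point X has camera coordinates R X + t. Camera axes: x right, y down, z forward; pixel columns grow to the right and rows downward; lengths in m; the calibration is good to about 2 mm. A picture is of the moment at which its call begins. camera_info takes no time and is no camera call.
- bot.finish_job(): hands the job in; it is judged then, once.
Trained networks look in the newest picture that a camera, given by its name, has taken for a name from the list of things; names that differ only in an ending like _2 or _b are one class to them, and where a whole thing is asked for, a point or a joint stands for the part that bears it (a point fixed in the world has none). Each returns a list of dicts, best first, with "score" (0 to 1); they miss things now and then, are a little off and sometimes report something else, mostly with a low value. They report only what shows in the picture. A call takes as long as a camera call. They do not tell look-alikes from the thing itself.
- bot.recognise(target, camera): "box" ([left, top, right, bottom] as shares, 0 to 1, of the picture: columns of its width, rows of its height, round what is visible of it).
- bot.trace(target, camera): "mask" (480x640 bool, what is visible of it) and "box" ([left, top, right, bottom] as shares, 0 to 1, of the picture: columns of its width, rows of its height, round what is visible of it).
- bot.mark_of(target, camera): "at" ([row, column] as shares, 0 to 1, of the picture: columns of its width, rows of its height: a listed point, or the origin of a listed thing).
The state is a dict: "time": time; "q": joint angles; "joint_vel": joint speeds; "joint_torque": joint torques, N m; "tool_pos": TCP position; "tcp_rot": TCP orientation; "wrist_force": force on the tool from outside, world axes, zero at the start; "torque": the same for the moment, N m; "width": opening from 0.0 (shut) to 1.0 (fully open); "grip_force": force on a finger pad.
Only numpy, scipy, OpenCV 4.12 (cv2) and the standard library are available. Lean on these libraries where they do the work, as an engineer would, in place of code of your own. Each camera call takes 0.05 s, during which the arm holds its last target. There are 200 camera calls.

TASK

Please put this puzzle away and open the games chest for me: take the black tray off the chest's lid, tip all six wooden pieces out of it into the open wooden box, and set the empty tray down flat on the green mat. Then raise the lid of the chest and hold it at 60 degrees from shut while I reach in for the next puzzle; it falls shut by itself, so do not let it drop, and finish while still holding it there. Do not knock or shift the flask, the mug or the phone.

Things in the scene. Friction and masses are not known exactly. Their poses are not given: they have to be found in the camera images.
- chest: Brown wooden games chest with brass corners, fixed to the table: 200 mm deep (its x), 240 mm wide (its y), 110 mm high, walls 8 mm. Origin: centre of its underside. Its front faces its own -x, its lid is hinged along the top of the +x wall. The cartons inside stay below 90 mm.
- lid (a joint): Angle of the chest's lid in rad: 0 shut, growing as it opens, 1.047 = 60 degrees, stop at 1.75. A loose hinge: below about 1.5 rad the lid falls shut under its own weight. The lid is a flat board 200 x 240 x 10 mm, 0.42 kg; shut, its top face is 120.5 mm above the chest's underside.
- lid_handle (a point): Middle of the brass bar handle on the lid: round bar 11 mm thick, 100 mm long along the chest's y, its axis 35 mm off the lid's top face (29 mm free below the bar), on two 8 mm posts 42 mm either side of the middle, 30 mm in from the lid's front edge. Axes are the lid's own: y along the bar, z off the lid's top face, parallel to the chest's axes when shut.
- lid_hinge (a point): Middle of the lid's hinge line, at the chest's rear top edge, 170 mm behind the handle and 45 mm below the handle's axis when shut. Hinge line along this point's y; opening turns the lid by positive angle about +y (front edge up and back). Axes turn with the lid.
- tray_mid (a point): Black lacquered sorting tray, loose, 0.16 kg, starting on the lid: 140 mm long (its x) x 100 mm wide (its y), floor 5 mm thick. Open pouring mouth at the -x end (no wall there), side walls 6 mm thick and 26 mm high, end wall at +x with a raised hand grip. This point: above the tray's centre, 31 mm over its underside. Axes: x from mouth to hand grip, z up.
- tray_grip (a point): On the tray's raised hand grip, an upright plate 10 mm thick (along the tray's x), 60 mm wide (along its y), its top 62 mm above the tray's underside: this point is at its middle, 50 mm above the underside, 65 mm from the tray's centre towards +x. Same axes as tray_mid.
- piece1_mid (a point): Centre of puzzle piece 1 of 6: notched light-wood block 38 x 22 x 22 mm, 14 g, lying loose in the tray. The pieces stand 27 mm above the tray's underside and slide at a tilt of roughly 25 to 36 degrees.
- piece2_mid (a point): Centre of puzzle piece 2 of 6: notched light-wood block 38 x 22 x 22 mm, 14 g, lying loose in the tray.
- piece3_mid (a point): Centre of puzzle piece 3 of 6: notched light-wood block 38 x 22 x 22 mm, 14 g, lying loose in the tray.
- piece4_mid (a point): Centre of puzzle piece 4 of 6: notched light-wood block 38 x 22 x 22 mm, 14 g, lying loose in the tray.
- piece5_mid (a point): Centre of puzzle piece 5 of 6: notched light-wood block 38 x 22 x 22 mm, 14 g, lying loose in the tray.
- piece6_mid (a point): Centre of puzzle piece 6 of 6: notched light-wood block 38 x 22 x 22 mm, 14 g, lying loose in the tray.
- box: Open light-wood puzzle box, fixed, no lid: 170 x 170 mm, 70 mm high, walls and floor 6 mm. Origin: centre of its underside; axes along its sides, z up.
- mat: Green cutting mat, fixed, 220 mm (its x) x 150 mm (its y), 3 mm thick. Origin: centre of its underside.
- flask_mid (a point): Magenta flask standing upright, 66 mm across, 190 mm high; point half-way up.
- mug_mid (a point): Blue mug standing upright, 78 mm across plus handle, 85 mm high; point half-way up.
- phone_mid (a point): Black phone lying flat, 150 x 72 x 8 mm; point at its centre.
Not all that is in view belongs to the job. Leave any purple or red look-alike of the part that bears piece1_mid alone.

How it is judged:
By the outcome, as a careful person would: the job done as asked, in the order asked, and still so for the second after the job is handed in, while the arm keeps its last pose, push and grip.
It also fails if it takes over 72 s, if anything falls off the work surface, if the arm or the gripper's body presses on something with over 40 N, if the wrist force passes 120 N, or if a joint passes its speed limit or range.

## Working session

There is one attempt and no reset: what is moved stays moved. The work goes in short steps, Python scripts to look and compute and a tool call to move; the robot and the scene stay as the last step left them, time stands still between calls to the robot, and variables do not carry over. Pictures are saved under pics/ and viewed, at most 10 in all, crops included, and the job is handed in when it is done.

Besides the shell and the picture viewer there is one more tool, called after "Call:" by a JSON object that holds its "op" and its "data". servo_tool: Moves the arm, as the interface text tells. Shifts and turns lie within -1 to 1; 1 stands for 0.15 m of shift or 180 degrees of turn. Its arguments: {"type":"object","properties":{"series":{"type":"array","items":{"type":"array","items":{"type":"number"}}},"newtons":{"type":"number"}},"required":["series"]}

```bash
mkdir -p pics; ls; cat > a.py <<'E'
from workcell import bot
import cv2
for c in ("scene","top"):
    im=bot.read_camera(c); cv2.imwrite(f"pics/{c}1.png",im[:,:,::-1])
    i=bot.camera_info(c); print(c,i)
    for n in ["chest","lid_handle","lid_hinge","tray_mid","tray_grip","box","mat","flask_mid","mug_mid","phone_mid","piece1_mid"]:
        print(n,[( [round(v*s) for v,s in zip(d["at"],(480,640))],round(d["score"],2)) for d in bot.mark_of(n,c)[:7]])
print(bot.read_state())
E
python3 a.py
```

```text
pics
scene {'vertical_fov': 56.58222871600777, 'cx': 317.3995572325249, 'cy': 236.73741878344032, 'R': array([[-0.20677732,  0.97822493, -0.01786429],
       [ 0.71948201,  0.13966017, -0.68032395],
       [-0.66301491, -0.1535286 , -0.73269379]]), 't': array([ 0.08102993, -0.30940115,  1.44586884])}
chest [([274, 426], 0.57), ([335, 356], 0.48)]
lid_handle [([207, 449], 0.88)]
lid_hinge [([273, 420], 0.56), ([244, 450], 0.17)]
tray_mid [([237, 445], 0.57)]
tray_grip [([244, 478], 0.92)]
box [([257, 304], 0.6)]
mat [([257, 178], 0.62)]
flask_mid [([332, 352], 0.81)]
mug_mid [([331, 225], 0.62)]
phone_mid [([363, 274], 0.75)]
piece1_mid [([344, 416], 0.76), ([246, 423], 0.69)]
top {'vertical_fov': 54.45636168599434, 'cx': 331.3499282823772, 'cy': 239.47830336259878, 'R': array([[-0.01485927, -0.99979997,  0.01338757],
       [-0.98202675,  0.012073  , -0.18835528],
       [ 0.18815598, -0.01594577, -0.9820097 ]]), 't': array([0.02440234, 0.54609414, 0.93257374])}
chest [([266, 205], 0.89)]
lid_handle [([294, 172], 0.84)]
lid_hinge [([215, 210], 0.78)]
tray_mid [([248, 178], 0.7)]
tray
[... 236 characters left out ...]
)]
{'time': 1.2, 'q': array([-1.30591587e+00,  2.63899004e-01,  1.60403231e+00, -2.05691208e-05,
        1.27371592e+00, -3.69254064e-02]), 'joint_vel': array([-1.42716842e-03,  5.79986472e-04,  7.00707764e-05,  4.58854566e-04,
        2.05075765e-03,  6.47029077e-04]), 'joint_torque': array([ 7.42961856e-04, -5.15073895e+01, -3.67723167e+01, -1.65450883e-04,
        7.97463981e-04,  1.83508905e-05]), 'tool_pos': array([ 0.20060843, -0.64447191,  0.23126292]), 'tcp_rot': array([-3.10583797e+00, -4.72279869e-01,  4.04432437e-05]), 'wrist_force': array([ 0.19559781, -0.51096094,  0.59497464]), 'torque': array([0.0178609 , 0.02252681, 0.01526093]), 'grip_force': 0.0, 'width': 1.004848588858427}
```

View pics/scene1.png

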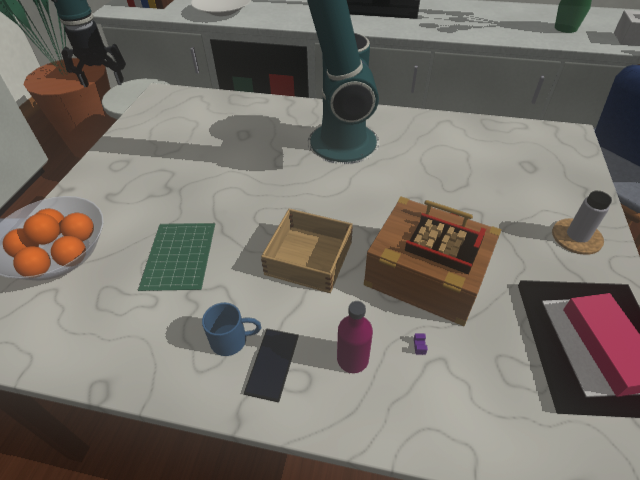

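View pics/top1.png

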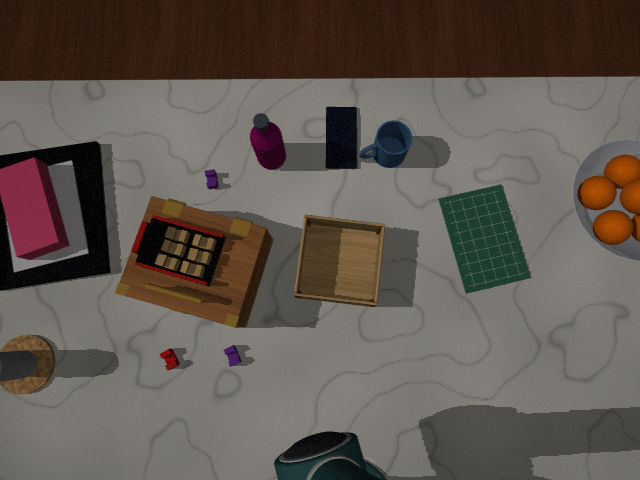

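Both views show the chest with the tray on its lid (scene ≈ (445,240), top ≈ (180,250)). The box is in the middle (top (340,260)) and the mat to the right (top (485,238)). Flask, mug and phone sit on the far side. Next I triangulate.

```bash
cat > h.py <<'E'
from workcell import bot
import numpy as np, cv2
def cam(c):
    i=bot.camera_info(c); f=240/np.tan(np.radians(i["vertical_fov"]/2))
    K=np.array([[f,0,i["cx"]],[0,f,i["cy"]],[0,0,1]]); return K,np.array(i["R"]),np.array(i["t"])
C={c:cam(c) for c in("scene","top")}
def tri(a,b): # (row,col) shares
    P=[C[c][0]@np.c_[C[c][1],C[c][2]] for c in("scene","top")]
    u=[np.array([[p[1]*640],[p[0]*480]],float) for p in(a,b)]
    X=cv2.triangulatePoints(P[0],P[1],u[0],u[1])[:,0]; X=X[:3]/X[3]
    e=[]
    for p,v in zip(P,u):
        w=p@np.r_[X,1]; e.append(np.linalg.norm(w[:2]/w[2]-v[:,0]))
    return X,max(e)
def ray(c,px,z): # px (col,row) pixel -> point on plane z
    K,R,t=C[c]; d=R.T@np.linalg.solve(K,[px[0],px[1],1]); o=-R.T@t
    return o+d*(z-o[2])/d[2]
def proj(c,X):
    K,R,t=C[c]; w=K@(R@np.array(X)+t); return w[:2]/w[2]
E
cat > b.py <<'E'
from h import *
for c in C: bot.read_camera(c)
for n in ["lid_handle","lid_hinge","tray_mid","tray_grip","box","mat","flask_mid","mug_mid","phone_mid"]:
    A=bot.mark_of(n,"scene");B=bot.mark_of(n,"top")
    r=[tri(a["at"],b["at"])+(a["score"],b["score"]) for a in A[:2] for b in B[:2]]
    for x in sorted(r,key=lambda x:x[1])[:2]: print(n,x[0].round(3),round(x[1],1),round(x[2],2),round(x[3],2))
for n,z in [("chest",None),("tray_mid",None),("mat",.003),("box",.07),("lid",None),("lid_handle",.155)]:
    for d in bot.trace(n,"top")[:1]:
        m=d["mask"].astype(np.uint8); cs,_=cv2.findContours(m,0,2); k=max(cs,key=cv2.contourArea)
        q=cv2.boxPoints(cv2.minAreaRect(k)); print(n,round(d["score"],2),q.round(0).tolist())
        if z is not None:
            w=np.array([ray("top",p,z) for p in q]); print("   ",w[:,:2].round(3).tolist(),"c",w.mean(0).round(3), np.linalg.norm(w-np.roll(w,1,0),axis=1).round(3))
E
python3 b.py
```

```text
lid_handle [0.427 0.312 0.158] 0.6 0.65 0.71
lid_hinge [0.595 0.267 0.104] 2.6 0.66 0.83
tray_mid [0.513 0.301 0.155] 2.5 0.94 0.66
tray_mid [0.482 0.287 0.117] 12.8 0.94 0.74
tray_grip [0.531 0.371 0.169] 0.3 0.65 0.83
tray_grip [0.44  0.372 0.066] 12.6 0.65 0.53
box [ 0.497 -0.    -0.005] 0.8 0.98 0.91
mat [ 0.557 -0.327 -0.008] 2.0 0.84 0.73
mat [0.709 0.102 0.522] 240.8 0.84 0.54
flask_mid [0.745 0.151 0.093] 1.2 0.85 0.87
flask_mid [ 0.649 -0.078  0.107] 115.8 0.85 0.29
mug_mid [ 0.762 -0.12   0.041] 0.9 0.78 0.83
phone_mid [ 0.796 -0.008  0.006] 1.0 0.67 0.67
phone_mid [ 0.779 -0.049  0.09 ] 26.8 0.38 0.67
chest 0.68 [[114.0, 293.0], [146.0, 188.0], [277.0, 227.0], [245.0, 332.0]]
box 0.93 [[293.0, 298.0], [302.0, 214.0], [385.0, 223.0], [376.0, 307.0]]
    [[0.424, 0.096], [0.598, 0.078], [0.576, -0.096], [0.404, -0.072]] c [0.5   0.002 0.07 ] [0.169 0.174 0.175 0.174]
lid 0.65 [[114.0, 293.0], [143.0, 191.0], [268.0, 226.0], [239.0, 328.0]]
lid_handle 0.67 [[115.0, 293.0], [144.0, 190.0], [267.0, 226.0], [238.0, 328.0]]
    [[0.432, 0.417], [0.627, 0.375], [0.555, 0.139], [0.365, 0.191]] c [0.495 0.28  0.155] [0.236 0.199 0.246 0.196]
```

```bash
cat > c.py <<'E'
from h import *
im=bot.read_camera("top"); hsv=cv2.cvtColor(im,cv2.COLOR_RGB2HSV)
q=[[114.0, 293.0], [143.0, 191.0], [268.0, 226.0], [239.0, 328.0]]
def rep(n,q,z):
    w=np.array([ray("top",p,z) for p in q]); e=np.roll(w,-1,0)-w
    print(n,w[:,:2].round(3).tolist(),"c",w.mean(0).round(3),[(round(float(np.hypot(*v[:2])),3),round(float(np.degrees(np.arctan2(v[1],v[0]))),1)) for v in e])
rep("lid",q,.1205)
def blob(lo,hi,roi):
    m=cv2.inRange(hsv,lo,hi); r=np.zeros_like(m); x0,y0,x1,y1=roi; r[y0:y1,x0:x1]=m[y0:y1,x0:x1]
    return cv2.boxPoints(cv2.minAreaRect(cv2.findNonZero(r)))
g=blob((60,80,30),(90,255,255),(420,170,550,310)); rep("mat",g,.003)
m=cv2.inRange(hsv,(0,180,60),(4,255,255))|cv2.inRange(hsv,(174,180,60),(180,255,255))
r=np.zeros_like(m); r[195:300,120:245]=m[195:300,120:245]; print(r.sum()/255)
t=cv2.boxPoints(cv2.minAreaRect(cv2.findNonZero(r))); print(t.round()); rep("tray",t,.1205+.026)
for n in("tray_grip","lid_handle"):
  for k in range(3):
    for c in C: bot.read_camera(c)
    print(n,tri(bot.mark_of(n,"scene")[0]["at"],bot.mark_of(n,"top")[0]["at"])[0].round(3))
v=im[180:340,90:300].copy(); v=cv2.resize(v,None,fx=3.5,fy=3.5)
cv2.imwrite("pics/crop.png",v[:,:,::-1])
from scipy.spatial.transform import Rotation as R
s=bot.read_state(); print(R.from_rotvec(s["tcp_rot"]).as_matrix().round(3),s["time"])
E
python3 c.py
```

```text
lid [[0.434, 0.434], [0.636, 0.391], [0.562, 0.142], [0.365, 0.195]] c [0.499 0.291 0.121] [(0.206, -12.0), (0.26, -106.6), (0.203, 165.0), (0.249, 73.9)]
mat [[0.647, -0.227], [0.689, -0.376], [0.466, -0.419], [0.428, -0.276]] c [ 0.558 -0.325  0.003] [(0.155, -74.2), (0.227, -169.0), (0.149, 104.9), (0.224, 12.5)]
664.0
[[128. 263.]
 [142. 211.]
 [223. 234.]
 [208. 286.]]
tray [[0.488, 0.401], [0.588, 0.379], [0.541, 0.225], [0.444, 0.25]] c [0.515 0.314 0.146] [(0.101, -12.2), (0.161, -106.8), (0.101, 165.9), (0.158, 73.4)]
tray_grip [0.532 0.37  0.167]
tray_grip [0.532 0.371 0.171]
tray_grip [0.531 0.368 0.169]
lid_handle [0.429 0.313 0.166]
lid_handle [0.431 0.309 0.167]
lid_handle [0.429 0.309 0.156]
[[ 0.955  0.297 -0.   ]
 [ 0.297 -0.955 -0.   ]
 [-0.     0.    -1.   ]] 3.75
```

View pics/crop.png

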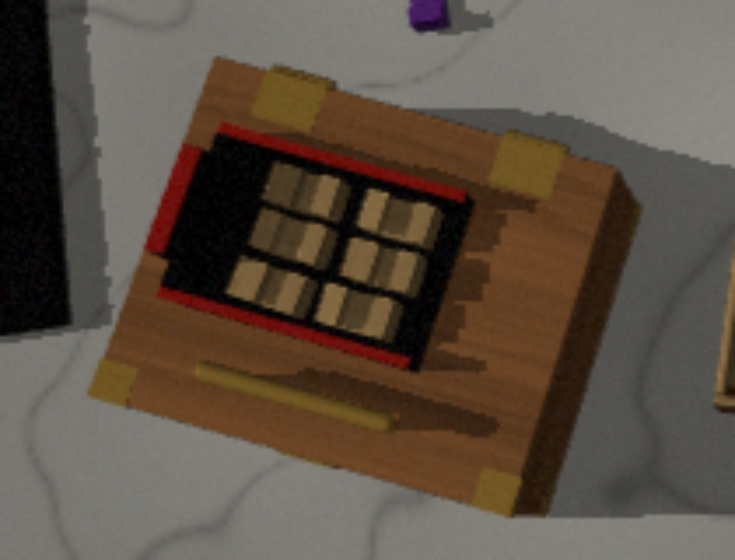

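Tray grip is at (0.531, 0.370, 0.169) with yaw ≈ 74.3°. I'm moving above it in stages and turning +147°.

Call:
{"op": "servo_tool", "data": {"series": [[1,0.96,0.35,0,0,0.1167,0],[1,0.96,0.35,0,0,0.1167,0],[1,0.96,0.35,0,0,0.1167,0],[1,0.96,0.35,0,0,0.1167,0],[1,0.96,0.35,0,0,0.1167,0]], "newtons": 80}}

```text
time: 4.25
tool_pos: [0.354, -0.498, 0.2859]
tcp_rot: [2.964, 1.035, 0.004]
wrist_force: [-0.5, -0.6, -0.1]
width: 1.001
grip_force: 0.0
```

Call:
{"op": "servo_tool", "data": {"series": [[1,0.96,0,0,0,0.1167,0],[1,0.96,0,0,0,0.1167,0],[1,0.96,0,0,0,0.1167,0],[1,0.96,0,0,0,0.1167,0],[1,0.96,0,0,0,0.1167,0]]}}

```text
time: 4.75
tool_pos: [0.5037, -0.353, 0.2836]
tcp_rot: [-2.726, -1.56, -0.003]
wrist_force: [-0.2, -1.0, 0.4]
width: 0.997
grip_force: 0.0
```

Call:
{"op": "servo_tool", "data": {"series": [[0,0.96,0,0,0,0.1167,0],[0,0.96,0,0,0,0.1167,0],[0,0.96,0,0,0,0.1167,0],[0,0.96,0,0,0,0.1167,0]]}}

```text
time: 5.15
tool_pos: [0.5001, -0.2088, 0.2838]
tcp_rot: [-2.395, -2.031, -0.001]
wrist_force: [0.9, -0.2, 0.4]
width: 1.003
grip_force: 0.0
```

Call:
{"op": "servo_tool", "data": {"series": [[0,0.96,0,0,0,0.1167,0],[0,0.96,0,0,0,0.1167,0],[0,0.96,0,0,0,0.1167,0],[0,0.96,0,0,0,0.1167,0]]}}

```text
time: 5.55
tool_pos: [0.5005, -0.0655, 0.2839]
tcp_rot: [-1.986, -2.434, -0.002]
wrist_force: [-0.5, -0.8, 0.5]
width: 1.001
grip_force: 0.0
```

Call:
{"op": "servo_tool", "data": {"series": [[0,0.96,0,0,0,0.1167,0],[0,0.96,0,0,0,0.1167,0],[0,0.96,0,0,0,0.1167,0],[0,0.96,0,0,0,0.1167,0]]}}

```text
time: 5.95
tool_pos: [0.501, 0.0782, 0.2838]
tcp_rot: [-1.51, -2.755, -0.002]
wrist_force: [0.1, -0.6, 0.4]
width: 1.0
grip_force: 0.0
```

Call:
{"op": "servo_tool", "data": {"series": [[0.1,0.96,0,0,0,0.1167,0],[0.1,0.96,0,0,0,0.1167,0],[0.1,0.96,0,0,0,0.1167,0],[0.1,0.96,0,0,0,0.1167,0]]}}

```text
time: 6.35
tool_pos: [0.5169, 0.222, 0.2834]
tcp_rot: [0.984, 2.983, 0.002]
wrist_force: [-0.5, 0.1, 0.0]
width: 1.0
grip_force: 0.0
```

Call:
{"op": "servo_tool", "data": {"series": [[0.1,0.96,0,0,0,0.1167,0],[0.1,0.96,0,0,0,0.1167,0],[0.1,0.96,0,0,0,0.1167,0],[0.1,0.96,0,0,0,0.1167,0],[0.1,0.96,0,0,0,0.1167,0]]}}

```text
time: 6.85
tool_pos: [0.5318, 0.362, 0.2829]
tcp_rot: [-0.431, -3.112, 0.004]
wrist_force: [-0.4, -0.3, 0.2]
width: 0.996
grip_force: 0.0
```

```bash
cat > s.py <<'E'
from h import *
from scipy.spatial.transform import Rotation as R
s=bot.read_state(); M=R.from_rotvec(s["tcp_rot"]).as_matrix()
print(s["time"],s["tool_pos"].round(4),"yaw_y",np.degrees(np.arctan2(M[1,1],M[0,1])).round(1),"z",M[:,2].round(3),"q",s["q"].round(3),"w",round(s["width"],3),"g",round(s["grip_force"],1),"F",np.round(s["wrist_force"],1))
E
python3 s.py; python3 - <<'E'
from h import *
print(ray("top",(139.4,236.6),.1825))
E
```

```text
6.85 [0.5318 0.362  0.2829] yaw_y 74.2 z [-0.001 -0.002 -1.   ] q [ 0.56   0.179  1.612 -0.002  1.352 -0.736] w 0.996 g 0.0 F [-0.4 -0.3  0.2]
[0.53093107 0.36776022 0.1825    ]
```

Call:
{"op": "servo_tool", "data": {"series": [[0,0.045,-0.3,0,0,0,0],[0,0.045,-0.6,0,0,0,0],[0,0.045,-0.8,0,0,0,0],[0,0.045,-0.86,0,0,0,0],[0,0.045,-0.86,0,0,0,0],[0,0.045,-0.86,0,0,0,1],[0,0.045,-0.86,0,0,0,1],[0,0.045,-0.86,0,0,0,1],[0,0.045,-0.86,0,0,0,1],[0,0.045,-0.86,0,0,0,1],[0,0.045,-0.86,0,0,0,1],[0,0.045,-0.86,0,0,0,1],[0,0.045,-0.86,0,0,0,1],[0,0.045,-0.86,0,0,0,1],[0,0.045,-0.86,0,0,0,1],[0,0.045,-0.86,0,0,0,1]], "newtons": 80}}

```text
time: 8.45
tool_pos: [0.5309, 0.3706, 0.1558]
tcp_rot: [0.428, 3.111, 0.001]
wrist_force: [-1.2, -1.4, 4.6]
width: 0.103
grip_force: 78.8
```

```bash
python3 s.py; python3 - <<'E'
from h import *
im=bot.read_camera("scene"); cv2.imwrite("pics/g.png",cv2.resize(im[130:330,330:530],None,fx=3,fy=3)[:,:,::-1])
E
```

```text
8.45 [0.5309 0.3706 0.1558] yaw_y 74.3 z [ 0.001  0.001 -1.   ] q [ 0.571  0.267  1.744  0.     1.13  -0.727] w 0.103 g 78.8 F [-1.2 -1.4  4.6]
```

View pics/g.png

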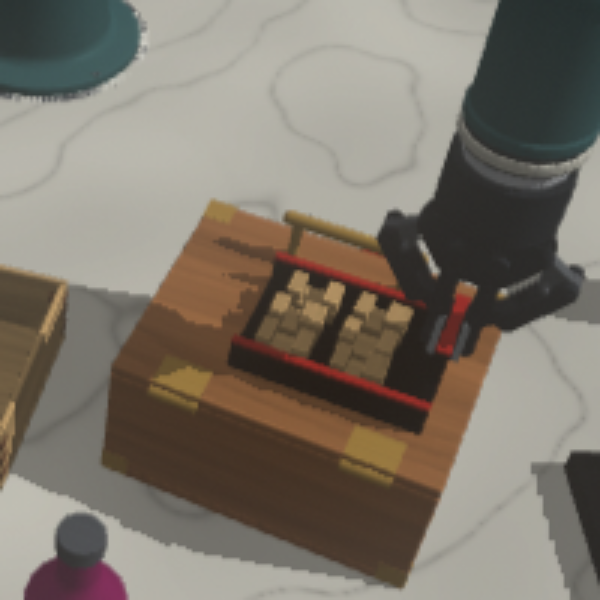

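Call:
{"op": "servo_tool", "data": {"series": [[0,0,0.03,0,0,0,1],[0,0,0.1,0,0,0,1],[0,0,0.22,0,0,0,1],[0,0,0.36,0,0,0,1],[0,0,0.5,0,0,0,1],[0,0,0.63,0,0,0,1],[0,0,0.72,0,0,0,1],[0,0,0.77,0,0,0,1],[0,0,0.8,0,0,0,1],[0,0,0.8,0,0,0,1]]}}

```text
time: 9.5
tool_pos: [0.5306, 0.3703, 0.2748]
tcp_rot: [-0.428, -3.112, 0.0]
wrist_force: [-0.1, 0.4, -3.0]
width: 0.101
grip_force: 78.0
```

Call:
{"op": "servo_tool", "data": {"series": [[0,-0.03,0,0,0,0,1],[0,-0.09,0,0,0,0,1],[0.01,-0.18,0,0,0,0,1],[0.02,-0.29,0,0,0,0,1],[0.03,-0.41,0,0,0,0,1],[0.04,-0.53,0,0,0,0,1],[0.05,-0.65,0,0,0,0,1],[0.06,-0.77,0,0,0,0,1],[0.06,-0.89,0,0,0,0,1],[0.06,-1,0,0,0,0,1]]}}

```text
time: 10.5
tool_pos: [0.5396, 0.2186, 0.2749]
tcp_rot: [0.429, 3.112, -0.0]
wrist_force: [0.7, 0.0, -2.5]
width: 0.101
grip_force: 78.1
```

Call:
{"op": "servo_tool", "data": {"series": [[0,-0.11,-0.05,0,0,0,1],[0,-0.21,-0.1,0,0,0,1],[0,-0.3,-0.15,0.01,-0.0028,0,1],[0,-0.38,-0.2,0.02,-0.0056,0,1],[0,-0.44,-0.25,0.03,-0.0084,0,1],[0,-0.48,-0.28,0.04,-0.0113,0,1],[0,-0.5,-0.3,0.05,-0.014,0,1],[0,-0.5,-0.3,0.05,-0.014,0,1]]}}

```text
time: 11.3
tool_pos: [0.5384, 0.1435, 0.2279]
tcp_rot: [0.427, 3.083, 0.25]
wrist_force: [-0.1, 0.1, -3.1]
width: 0.101
grip_force: 78.2
```

```bash
python3 s.py; python3 - <<'E'
from h import *
im=bot.read_camera("scene"); cv2.imwrite("pics/g2.png",cv2.resize(im[80:380,200:550],None,fx=1.8,fy=1.8)[:,:,::-1])
for n in("tray_mid","tray_grip","box"):
    bot.read_camera("top"); print(n,tri(bot.mark_of(n,"scene")[0]["at"],bot.mark_of(n,"top")[0]["at"]))
E
```

```text
11.3 [0.5384 0.1435 0.2279] yaw_y 74.2 z [ 0.041  0.156 -0.987] q [ 0.122 -0.003  1.918  0.163  1.17  -1.233] w 0.101 g 78.2 F [-0.1  0.1 -3.1]
tray_mid (array([0.5214354 , 0.0822356 , 0.21852326]), np.float64(2.915635689041896))
tray_grip (array([0.53980008, 0.13829991, 0.24076739]), np.float64(1.5030799157868484))
box (array([ 5.02265473e-01, -5.35025107e-03,  9.26182661e-05]), np.float64(1.274661511860367))
```

View pics/g2.png

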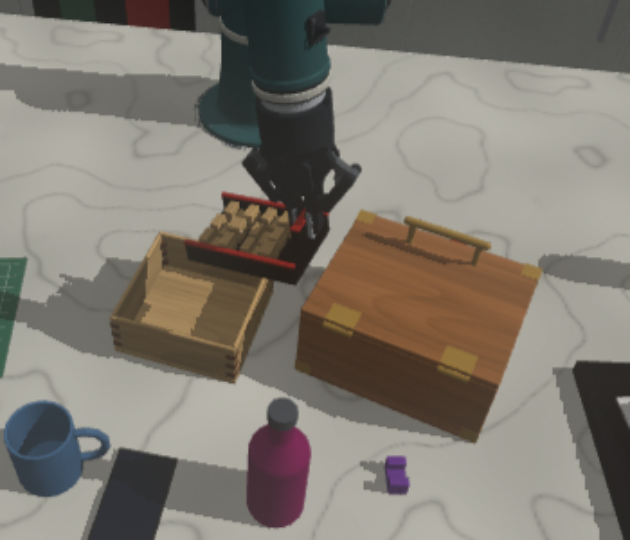

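Call:
{"op": "servo_tool", "data": {"series": [[0,-0.01,-0.08,0.02,-0.0056,0,1],[0,-0.03,-0.17,0.045,-0.0127,0,1],[0,-0.05,-0.26,0.068,-0.0191,0,1],[-0.005,-0.07,-0.325,0.0856,-0.0241,0,1],[-0.021,-0.127,-0.288,0.109,-0.0307,0,1],[-0.037,-0.183,-0.25,0.1324,-0.0373,0,1],[-0.053,-0.24,-0.213,0.1558,-0.0439,0,1],[-0.069,-0.297,-0.175,0.1792,-0.0505,0,1],[-0.085,-0.353,-0.138,0.2026,-0.0571,0,1],[-0.101,-0.41,-0.1,0.226,-0.0637,0,1],[-0.117,-0.467,-0.063,0.2494,-0.0703,0,1],[-0.133,-0.523,-0.025,0.2728,-0.0768,0,1],[-0.133,-0.523,-0.025,0.2728,-0.0768,0,1],[-0.133,-0.523,-0.025,0.2728,-0.0768,0,1],[-0.133,-0.523,-0.025,0.2728,-0.0768,0,1],[-0.133,-0.523,-0.025,0.2728,-0.0768,0,1],[-0.133,-0.523,-0.025,0.2728,-0.0768,0,1],[-0.133,-0.523,-0.025,0.2728,-0.0768,0,1]]}}

```text
time: 13.6
tool_pos: [0.5197, 0.0673, 0.2263]
tcp_rot: [0.353, 2.579, 1.499]
wrist_force: [-1.0, 0.1, -1.3]
width: 0.103
grip_force: 78.6
```

```bash
python3 s.py; python3 - <<'E'
from h import *
a=bot.read_camera("scene")[130:330,200:400]; b=bot.read_camera("top")[160:360,240:440]
cv2.imwrite("pics/g3.png",cv2.resize(np.hstack([a,b]),None,fx=2,fy=2)[:,:,::-1])
E
```

```text
13.6 [0.5197 0.0673 0.2263] yaw_y 74.5 z [ 0.235  0.837 -0.495] q [-0.523  0.11   2.153  1.02   1.419 -2.288] w 0.103 g 78.6 F [-1.   0.1 -1.3]
```

View pics/g3.png

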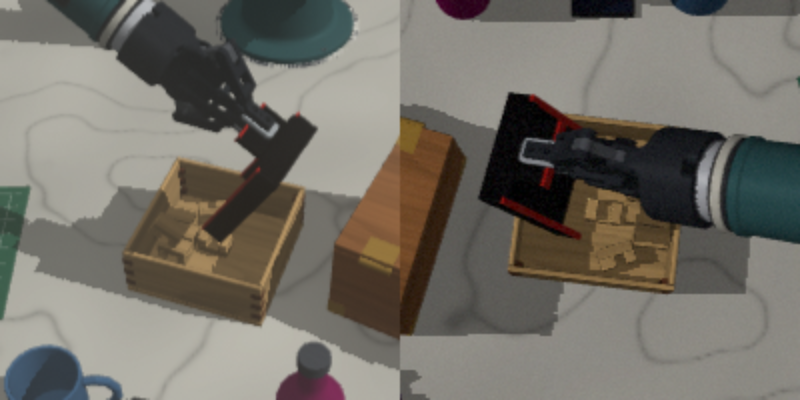

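Call:
{"op": "servo_tool", "data": {"series": [[0,0,0.15,-0.02,0.0056,0,1],[0,0,0.3,-0.06,0.0169,0,1],[0,0,0.45,-0.1,0.0281,0,1],[0,0,0.49,-0.14,0.0394,0,1],[0,0,0.49,-0.18,0.0506,0,1],[0,0,0.49,-0.22,0.0619,0,1],[0,0,0.49,-0.26,0.0731,0,1],[0,0,0.49,-0.3,0.0844,0,1],[0,0,0.49,-0.321,0.0903,0,1],[0,0,0.49,-0.321,0.0903,0,1]]}}

```text
time: 14.7
tool_pos: [0.5196, 0.0693, 0.2995]
tcp_rot: [-0.422, -3.113, -0.01]
wrist_force: [-0.2, -0.1, -0.6]
width: 0.102
grip_force: 78.6
```

Call:
{"op": "servo_tool", "data": {"series": [[0.06,-0.2,0,0,0,-0.04,1],[0.12,-0.4,0,0,0,-0.08,1],[0.18,-0.6,0,0,0,-0.12,1],[0.24,-0.8,0,0,0,-0.15,1],[0.3,-1,0,0,0,-0.17,1]]}}

```text
time: 15.2
tool_pos: [0.5642, -0.0848, 0.2991]
tcp_rot: [1.24, 2.885, 0.012]
wrist_force: [-0.0, 0.8, -0.9]
width: 0.101
grip_force: 78.6
```

Call:
{"op": "servo_tool", "data": {"series": [[0.06,-0.2,0,0,0,-0.04,1],[0.12,-0.4,0,0,0,-0.08,1],[0.18,-0.6,-0.1,0,0,-0.12,1],[0.24,-0.8,-0.25,0,0,-0.15,1],[0.3,-1,-0.4,0,0,-0.17,1]]}}

```text
time: 15.7
tool_pos: [0.6093, -0.2352, 0.239]
tcp_rot: [1.957, 2.453, 0.011]
wrist_force: [-0.4, -0.0, -1.6]
width: 0.106
grip_force: 78.6
```

```bash
python3 s.py; python3 - <<'E'
from h import *
a=bot.read_camera("scene")[160:320,100:400]; b=bot.read_camera("top")[160:360,280:580]
cv2.imwrite("pics/g4.png",cv2.resize(np.vstack([a,b]),None,fx=1.66,fy=1.66)[:,:,::-1])
for n in("tray_mid","tray_grip","mat"):
    print(n,tri(bot.mark_of(n,"scene")[0]["at"],bot.mark_of(n,"top")[0]["at"]))
E
```

```text
15.7 [ 0.6093 -0.2352  0.239 ] yaw_y 12.9 z [ 0.007  0.003 -1.   ] q [-0.41   0.215  1.65   0.006  1.272 -0.636] w 0.106 g 78.6 F [-0.4 -0.  -1.6]
tray_mid (array([ 0.54274829, -0.25770527,  0.23575039]), np.float64(2.48456377416277))
tray_grip (array([ 0.60730684, -0.23905277,  0.25754732]), np.float64(0.6254949767360228))Traceback (most recent call last):
  File "<stdin>", line 5, in <module>
IndexError: list index out of range
```

View pics/g4.png

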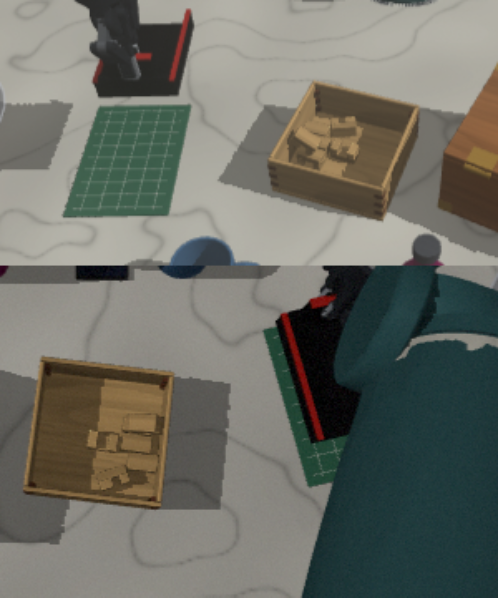

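Call:
{"op": "servo_tool", "data": {"series": [[0.03,-0.17,-0.15,0,0,0,1],[0.06,-0.34,-0.35,0,0,0,1],[0.08,-0.5,-0.55,0,0,0,1],[0.08,-0.5,-0.75,0,0,0,1],[0.08,-0.5,-0.9,0,0,0,1],[0.08,-0.5,-1,0,0,0,1]]}}

```text
time: 16.7
tool_pos: [0.6212, -0.3071, 0.0882]
tcp_rot: [1.95, 2.46, 0.007]
wrist_force: [0.5, -0.8, -1.7]
width: 0.101
grip_force: 78.6
```

Call:
{"op": "servo_tool", "data": {"series": [[0,0,-0.12,0,0,0,1],[0,0,-0.22,0,0,0,1],[0,0,-0.28,0,0,0,1],[0,0,-0.31,0,0,0,1],[0,0,-0.32,0,0,0,1],[0,0,-0.325,0,0,0,1],[0,0,-0.325,0,0,0,1]]}}

```text
time: 17.4
tool_pos: [0.6223, -0.3085, 0.0416]
tcp_rot: [1.95, 2.457, 0.008]
wrist_force: [0.6, 0.2, -2.3]
width: 0.1
grip_force: 78.6
```

```bash
python3 s.py; python3 - <<'E'
from h import *
a=bot.read_camera("scene")[160:320,100:300]
cv2.imwrite("pics/g5.png",cv2.resize(a,None,fx=3,fy=3)[:,:,::-1])
E
```

```text
17.4 [ 0.6223 -0.3085  0.0416] yaw_y 13.1 z [ 0.007  0.001 -1.   ] q [-0.498  0.458  1.715  0.005  0.963 -0.73 ] w 0.1 g 78.6 F [ 0.6  0.2 -2.3]
```

View pics/g5.png

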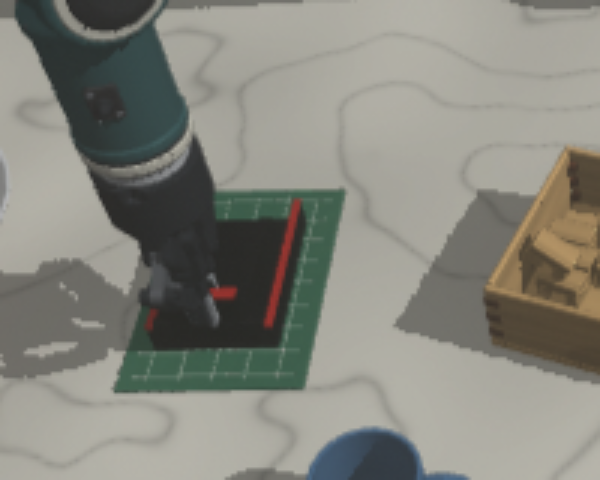

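Call:
{"op": "servo_tool", "data": {"series": [[0,0.03,0,0,0,0,1],[0,0.03,-0.01,0,0,0,1],[0,0.03,-0.02,0,0,0,1],[0,0.03,-0.025,0,0,0,1],[0,0.03,-0.025,0,0,0,1]]}}

```text
time: 17.95
tool_pos: [0.6222, -0.3036, 0.0383]
tcp_rot: [1.95, 2.458, 0.008]
wrist_force: [-0.9, 1.8, 4.3]
width: 0.103
grip_force: 79.7
```

```bash
python3 s.py
```

```text
17.95 [ 0.6222 -0.3036  0.0383] yaw_y 13.1 z [ 0.006  0.001 -1.   ] q [-0.492  0.458  1.722  0.005  0.957 -0.724] w 0.103 g 79.7 F [-0.9  1.8  4.3]
```

Call:
{"op": "servo_tool", "data": {"series": [[0,0,0,0,0,0,0],[0,0,0,0,0,0,0],[0,0,0,0,0,0,0],[0,0,0,0,0,0,0],[0,0,0,0,0,0,0],[0,0,0.1,0,0,0,0],[0,0,0.3,0,0,0,0],[0,0,0.6,0,0,0,0],[0,0,0.9,0,0,0,0],[0,0,1,0,0,0,0],[0,0,1,0,0,0,0]]}}

```text
time: 19.05
tool_pos: [0.6243, -0.305, 0.1929]
tcp_rot: [1.945, 2.451, 0.01]
wrist_force: [1.2, -0.4, -0.5]
width: 1.002
grip_force: 0.0
```

```bash
python3 s.py; python3 - <<'E'
from h import *
e=[ray("top",(90+x/3.5,180+y/3.5),.158) for x,y in((203,370),(390,424))]
print("bar",e[0].round(3),e[1].round(3),((e[0]+e[1])/2).round(3),np.degrees(np.arctan2(*(e[0]-e[1])[1::-1])))
L=[]
for k in range(4):
    for c in C: bot.read_camera(c)
    try:
        r=[(n,tri(bot.mark_of(n,"scene")[0]["at"],bot.mark_of(n,"top")[0]["at"])) for n in("lid_handle","lid_hinge","tray_grip","tray_mid")]
        print([(n,x.round(3).tolist(),round(float(v),1)) for n,(x,v) in r])
    except IndexError: pass
E
```

```text
19.05 [ 0.6243 -0.305   0.1929] yaw_y 13.1 z [ 0.014 -0.003 -1.   ] q [-0.492  0.316  1.609  0.004  1.203 -0.723] w 1.002 g 0.0 F [ 1.2 -0.4 -0.5]
bar [0.444 0.356 0.158] [0.414 0.258 0.158] [0.429 0.307 0.158] 73.36005186860339
[('lid_handle', [0.426, 0.313, 0.155], 1.3), ('lid_hinge', [0.593, 0.264, 0.099], 0.8), ('tray_grip', [0.623, -0.304, 0.057], 0.1), ('tray_mid', [0.552, -0.129, 0.203], 75.4)]
[('lid_handle', [0.431, 0.307, 0.16], 0.9), ('lid_hinge', [0.592, 0.266, 0.1], 1.2), ('tray_grip', [0.621, -0.304, 0.061], 0.9), ('tray_mid', [0.557, -0.321, 0.051], 0.4)]
[('lid_handle', [0.427, 0.31, 0.162], 0.2), ('lid_hinge', [0.593, 0.266, 0.109], 0.3), ('tray_grip', [0.625, -0.308, 0.04], 0.5), ('tray_mid', [0.566, -0.318, 0.047], 2.0)]
```

Call:
{"op": "servo_tool", "data": {"series": [[-0.05,0.2,0.2,0,0,-0.01,0],[-0.12,0.45,0.4,0,0,-0.02,0],[-0.2,0.75,0.5,0,0,-0.03,0],[-0.27,1,0.5,0,0,-0.04,0]]}}

```text
time: 21.15
tool_pos: [0.5825, -0.1526, 0.2661]
tcp_rot: [2.099, 2.325, 0.012]
wrist_force: [0.4, 0.6, 0.1]
width: 1.0
grip_force: 0.0
```

Call:
{"op": "servo_tool", "data": {"series": [[-0.11,0.33,0,0,0,-0.01,0],[-0.22,0.66,0,0,0,-0.03,0],[-0.33,1,0,0,0,-0.04,0]]}}

```text
time: 21.45
tool_pos: [0.5333, -0.0097, 0.2623]
tcp_rot: [2.245, 2.191, 0.008]
wrist_force: [1.1, -0.3, 0.7]
width: 1.0
grip_force: 0.0
```

Call:
{"op": "servo_tool", "data": {"series": [[-0.11,0.33,0,0,0,-0.01,0],[-0.22,0.66,0,0,0,-0.03,0],[-0.33,1,0,0,0,-0.04,0]]}}

```text
time: 21.75
tool_pos: [0.4861, 0.1329, 0.2624]
tcp_rot: [2.378, 2.046, 0.008]
wrist_force: [0.1, -0.0, -0.2]
width: 1.002
grip_force: 0.0
```

Call:
{"op": "servo_tool", "data": {"series": [[-0.11,0.33,0,0,0,-0.01,0],[-0.22,0.66,0,0,0,-0.03,0],[-0.33,1,0,0,0,-0.04,0],[-0.33,1,0,0,0,-0.04,0],[-0.33,1,0,0,0,-0.04,0]]}}

```text
time: 22.25
tool_pos: [0.4369, 0.2825, 0.2621]
tcp_rot: [2.496, 1.9, 0.006]
wrist_force: [-0.4, -0.2, -0.7]
width: 1.005
grip_force: 0.0
```

```bash
python3 s.py
```

```text
22.25 [0.4369 0.2825 0.2621] yaw_y -15.4 z [ 0.006 -0.002 -1.   ] q [ 0.529 -0.052  1.895 -0.005  1.295  0.8  ] w 1.005 g 0.0 F [-0.4 -0.2 -0.7]
```

Call:
{"op": "servo_tool", "data": {"series": [[-0.05,0.17,-0.1,0,0,0,0],[-0.05,0.17,-0.35,0,0,0,0],[-0.05,0.17,-0.6,0,0,0,0],[-0.05,0.17,-0.75,0,0,0,0],[-0.05,0.17,-0.82,0,0,0,0],[-0.05,0.17,-0.82,0,0,0,0.5],[-0.05,0.17,-0.82,0,0,0,0.5],[-0.05,0.17,-0.82,0,0,0,1],[-0.05,0.17,-0.82,0,0,0,1],[-0.05,0.17,-0.82,0,0,0,1],[-0.05,0.17,-0.82,0,0,0,1],[-0.05,0.17,-0.82,0,0,0,1],[-0.05,0.17,-0.82,0,0,0,1],[-0.05,0.17,-0.82,0,0,0,1]], "newtons": 40}}

```text
time: 23.65
tool_pos: [0.43, 0.3073, 0.1403]
tcp_rot: [2.5, 1.896, 0.007]
wrist_force: [-3.4, -0.4, 5.1]
width: 0.111
grip_force: 39.2
```

```bash
python3 s.py; python3 - <<'E'
from h import *
a=bot.read_camera("scene")[130:330,330:530];b=bot.read_camera("top")[160:360,90:290]
cv2.imwrite("pics/g6.png",cv2.resize(np.hstack([a,b]),None,fx=2,fy=2)[:,:,::-1])
E
```

```text
23.65 [0.43   0.3073 0.1403] yaw_y -15.7 z [ 0.006 -0.    -1.   ] q [ 0.576  0.061  2.014 -0.004  1.062  0.851] w 0.111 g 39.2 F [-3.4 -0.4  5.1]
```

View pics/g6.png

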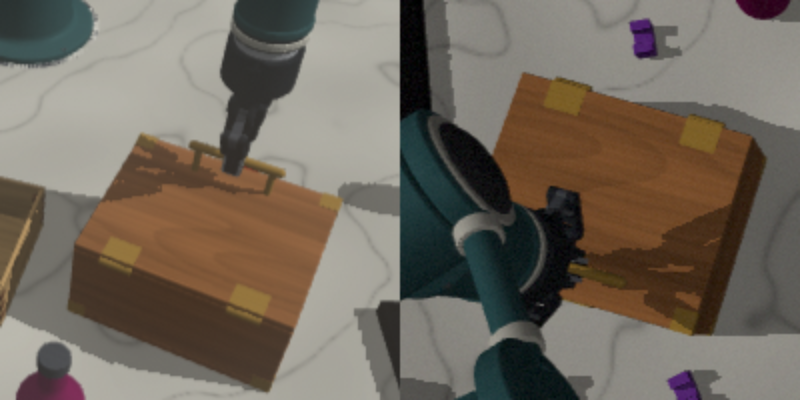

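Call:
{"op": "servo_tool", "data": {"series": [[0.007,-0.002,0.03,0,0,0,1],[0.03,-0.008,0.097,0,0,0,1],[0.067,-0.019,0.192,0,0,0,1],[0.112,-0.031,0.283,0,0,0,1],[0.164,-0.046,0.369,0,0,0,1],[0.224,-0.063,0.451,0,0,0,1],[0.291,-0.082,0.527,0,0,0,1],[0.291,-0.082,0.527,0,0,0,1]], "newtons": 30}}

```text
time: 24.55
tool_pos: [0.4721, 0.2948, 0.2203]
tcp_rot: [2.503, 1.896, 0.001]
wrist_force: [-11.0, 2.3, 5.5]
width: 0.112
grip_force: 37.3
```

```bash
python3 s.py; python3 - <<'E'
from h import *
for c in C: bot.read_camera(c)
print(tri(bot.mark_of("lid_handle","scene")[0]["at"],bot.mark_of("lid_handle","top")[0]["at"]))
E
```

```text
24.55 [0.4721 0.2948 0.2203] yaw_y -15.7 z [ 0.001 -0.001 -1.   ] q [ 5.140e-01  4.800e-02  1.873e+00 -1.000e-03  1.220e+00  7.890e-01] w 0.112 g 37.3 F [-11.    2.3   5.5]
(array([0.570462  , 0.16160023, 0.29147948]), np.float64(102.83750487158389))
```

Call:
{"op": "servo_tool", "data": {"series": [[-0.01,0.003,0.01,0,0,0,1],[0.064,-0.018,0.079,0,0,0,1],[0.142,-0.04,0.142,0,0,0,1],[0.227,-0.064,0.197,0,0,0,1],[0.315,-0.089,0.246,0,0,0,1],[0.407,-0.115,0.287,0,0,0,1],[0.455,-0.128,0.304,0,0,0,1],[0.502,-0.141,0.317,0,0,0,1],[0.502,-0.141,0.317,0,0,0,1],[0.502,-0.141,0.317,0,0,0,1]]}}

```text
time: 25.75
tool_pos: [0.5496, 0.2722, 0.268]
tcp_rot: [2.499, 1.894, 0.006]
wrist_force: [-4.4, -3.4, 6.7]
width: 0.109
grip_force: 37.0
```

```bash
python3 s.py; python3 - <<'E'
from h import *
a=bot.read_camera("scene")[80:330,330:580];b=bot.read_camera("top")[110:360,70:320]
cv2.imwrite("pics/g7.png",cv2.resize(np.hstack([a,b]),None,fx=1.6,fy=1.6)[:,:,::-1])
for c in C:
    for n in("lid_handle","lid_hinge"): print(c,n,[(np.round(np.array(d["at"])*(480,640)),round(d["score"],2)) for d in bot.mark_of(n,c)[:2]])
E
```

```text
25.75 [0.5496 0.2722 0.268 ] yaw_y -15.7 z [ 0.007 -0.003 -1.   ] q [ 0.422  0.124  1.701 -0.005  1.311  0.697] w 0.109 g 37.0 F [-4.4 -3.4  6.7]
scene lid_handle [(array([200., 439.]), 0.56), (array([241., 283.]), 0.31)]
scene lid_hinge [(array([276., 421.]), 0.78)]
top lid_handle [(array([211., 175.]), 0.93)]
top lid_hinge [(array([214., 209.]), 0.71)]
```

View pics/g7.png

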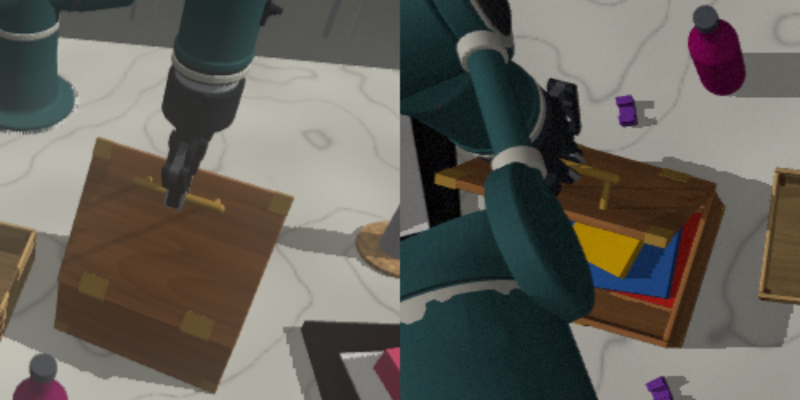

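```bash
python3 - <<'E'
from h import *
ux=np.array([.963,-.271,0])
h=lambda r,c:[r/480,c/640]
for k in range(3):
    for c in C: bot.read_camera(c)
    H=tri(bot.mark_of("lid_handle","scene")[0]["at"],bot.mark_of("lid_handle","top")[0]["at"]); print(H[0].round(3),H[1])
hinge=np.array([.429,.309,.1555])+.17*ux-np.array([0,0,.045]); print("hinge",hinge.round(3))
# predicted front corner pixels vs picture for angles: lid point (-.2, +-.12, top .010)
for th in(56,58,60,62,64):
    t=np.radians(th); uy=np.array([.271,.963,0]); z=np.array([0,0,1]); a=np.cos(t)*ux-np.sin(t)*z; n=np.sin(t)*ux+np.cos(t)*z
    P=[hinge-.2*a+s*.12*uy+.010*n for s in(1,-1)]+[hinge-.17*a+.045*n]
    print(th,[proj("scene",p).round(0).tolist() for p in P],[proj("top",p).round(0).tolist() for p in P])
E
```

```text
[0.546 0.277 0.28 ] 0.8012361467880421
[0.548 0.276 0.281] 1.581398039917158
[0.549 0.275 0.284] 0.1831023262401124
hinge [0.593 0.263 0.11 ]
56 [[514.0, 201.0], [392.0, 165.0], [443.0, 199.0]] [[91.0, 228.0], [234.0, 267.0], [172.0, 221.0]]
58 [[514.0, 202.0], [391.0, 166.0], [442.0, 200.0]] [[91.0, 224.0], [235.0, 263.0], [173.0, 217.0]]
60 [[514.0, 202.0], [390.0, 166.0], [441.0, 201.0]] [[91.0, 220.0], [236.0, 259.0], [174.0, 214.0]]
62 [[513.0, 203.0], [389.0, 167.0], [441.0, 202.0]] [[92.0, 216.0], [236.0, 254.0], [175.0, 210.0]]
64 [[513.0, 204.0], [388.0, 167.0], [440.0, 204.0]] [[92.0, 212.0], [237.0, 250.0], [176.0, 206.0]]
```

Call:
{"op": "servo_tool", "data": {"series": [[0,0,0,0,0,0,1],[0,0,0,0,0,0,1],[0,0,0,0,0,0,1],[0,0,0,0,0,0,1],[0,0,0,0,0,0,1]]}}

```text
time: 27.15
tool_pos: [0.5493, 0.2723, 0.268]
tcp_rot: [2.499, 1.894, 0.006]
wrist_force: [-4.4, -2.3, 7.1]
width: 0.114
grip_force: 37.0
```

```bash
python3 s.py; python3 - <<'E'
from h import *
for c in C: bot.read_camera(c)
for n in("lid_handle","tray_grip","flask_mid","mug_mid","phone_mid"):
    try: print(n,tri(bot.mark_of(n,"scene")[0]["at"],bot.mark_of(n,"top")[0]["at"])[0].round(3))
    except IndexError: print(n,"-")
print(bot.finish_job())
E
```

```text
27.15 [0.5493 0.2723 0.268 ] yaw_y -15.7 z [ 0.007 -0.003 -1.   ] q [ 0.423  0.124  1.702 -0.005  1.311  0.697] w 0.114 g 37.0 F [-4.4 -2.3  7.1]
lid_handle [0.548 0.277 0.278]
tray_grip [ 0.626 -0.307  0.054]
flask_mid [0.747 0.152 0.101]
mug_mid [ 0.759 -0.122  0.036]
phone_mid [ 0.792 -0.003 -0.001]
the job is handed in; nothing more can be done
None
```

I tipped the pieces into the box, set the empty tray flat on the mat, and handed the job in at about 27 s with the arm still holding the lid at about 60°. The flask, mug and phone measured unmoved. I judged that all six pieces fell from the pictures and the drop in wrist force, not from an exact count.

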